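# Lock the mitre jig's pivot: hold the lower nut, tighten the jam nut

## Task

The swing arm of the mitre jig is set to its angle; now lock its pivot. Slide the open-ended spanner fully onto the brass lower nut with its handle lying along the front of the steel stop block, so that the block keeps that nut from turning, then push the ball-ended lever of the jam nut above it clockwise (seen from above) until it comes up solid. Then draw the spanner off again and lay it flat on the bench clear of the jig, without turning the lower nut, shifting the arm or disturbing the small things lying about.

Things in the scene. Friction and masses are not known exactly. Their poses are not given: they have to be found in the camera images.
- jig: mitre jig, fixed to the bench: dark green cast base. Origin on the bench under the pivot stud, z up; at yaw 0 x points away from the robot and y to its left (the yaw varies). Base x=-55 to 55, y=-70 to 145 mm; 18 mm high up to y=+10, from there a flat bright deck at z=30 mm (with a recess round the stud for the arm's 52 mm boss, flush with it). The stud's top is at z=75 mm
- stop_face (a point): middle of the stop block's working face, at (13.5, 120, 35) mm in the jig's frame; it looks to the jig's -x and spans y=100 to 140, z=30 to 54 mm; block and foot lie behind it to x=50 mm. A 22 mm handle along the jig's y axis on the nut passes 2.5 mm in front of it; pushing the jam nut clockwise carries the handle against it
- nut_mid (a point): on the axis of the brass lower hex nut, 35 mm above the bench (mid-height of a spanner lying on the deck). Nut 36 mm across flats (41.6 over corners), z=30 to 46 mm; at joint 0 two flats face the jig's +x and -x and a corner points to +y: the spanner goes on from the +y side, sliding to -y along the deck, handle pointing to +y
- lower_nut (a joint): turn of the lower nut about the vertical stud, rad, 0 as set, growing clockwise seen from above. It has only a light drag (0.10 N m) on the stud, less than its friction with the jam nut, so unless held it turns along with the jam nut. The spanner's slack lets it turn about 0.12 rad before it is held, and a harder push at the end adds a little (0.2 rad at 20 N); that does no harm
- jam_nut (a joint): turn of the jam nut relative to the lower nut, rad, growing clockwise seen from above as it tightens; it starts at 0 to 0.3 and comes up solid at 1.2. Turning it takes 0.28 N m (about 4 N at 75 mm from the axis) and it stays where it is left
- lever_ball (a point): centre of the black ball (25 mm across) on the jam nut's lever, 94 mm from the stud's axis, 76 mm above the bench. The lever is a 10 mm round bar rising outwards, centre 62 mm up at 30 mm from the axis, 75 mm up at 88 mm. At joints 0 it points 108 degrees clockwise from the jig's x axis; tightening swings it clockwise towards the robot. Hub 34 mm wide, z=47 to 64 mm
- spanner: loose open-ended steel spanner, flat on the bench, 235 mm long, 10 mm thick, 0.26 kg. Origin: underside, middle of the jaw opening; x along the handle, away from the opening; z up. Opening 37.4 mm between flats (x=-11 to 14 mm), 49 mm at the tips (x=-21); throat x=22; head 73 mm wide to x=40; handle 22 mm wide, x=70 to 184 mm; 31 mm round eye at x=200
- jaw_mid (a point): middle of the spanner's jaw opening at mid-thickness, 5 mm above its underside; it comes within about 2 mm of nut_mid when the spanner is fully on the nut and lies on the deck
- handle_grip (a point): point on the spanner's handle at mid-thickness, 168 mm from jaw_mid along the handle: with the spanner on the nut this part overhangs the base beyond the stop block
- swing_end (a point): end of the top of the steel swing arm, 160 mm from the stud's axis, 30 mm above the bench; the arm is 34 mm wide and 12 mm thick and points to the right and back of the jig; it is clamped with stiff friction and must stay put
- flat_tin: bystander: round tin, red lid, 65 mm across, 24 mm high; origin in the middle of its underside
- brass_spool: bystander: small white spool of brass wire, 40 mm across, 24 mm high; origin in the middle of its underside
- loupe: bystander: black eyepiece loupe, 33 mm across, 31 mm high; origin in the middle of its underside

How it is judged:
On the way, in this order (a step that is already met when the one before it is completed fails the run):
1. the spanner is fully on the lower nut, its handle along the stop block (distance between jaw_mid and nut_mid below 0.007 m and y of handle_grip in the frame of jig above 0.155 m and angle between the x axis of spanner and the y axis of jig, either way round below 0.2 rad), for 0.2 s.
2. the jam nut is pushed up solid while the spanner holds the lower nut (value of joint jam_nut above 1.14 rad and distance between jaw_mid and nut_mid below 0.01 m), for 0.2 s.
At the end, for the whole second after the job is handed in: the jam nut is solid (within 0.06 rad of its stop at 1.2), the lower nut is within 0.35 rad of its setting, and the spanner lies flat (within 0.06 rad) and still on the bench, not touching the jig, its jaw at least 100 mm from the stud (value of joint jam_nut above 1.14 rad and value of joint lower_nut between -0.35 and 0.35 rad and height (world z) of spanner below 0.006 m and angle between spanner's own z axis and vertical below 0.06 rad and contact force between spanner and jig below 0.05 N and horizontal distance between jaw_mid and nut_mid above 0.1 m and linear speed of spanner below 0.01 m/s).
It fails at once if the lower nut is turned more than 0.35 rad from its setting (value of joint lower_nut above 0.35 rad or value of joint lower_nut below -0.35 rad).
It fails at once if the swing arm is shifted (its end moves more than 10 mm) (distance of swing_end from where it was at the start of the episode above 0.01 m).
It fails at once if a bystander (tin, spool, loupe) is moved more than 30 mm (distance of any of flat_tin, brass_spool, loupe from where it was at the start of the episode above 0.03 m).
It also fails if it takes over 64 s, if anything falls off the work surface, if the arm or the gripper's body presses on something with over 40 N, if the wrist force passes 120 N, or if a joint passes its speed limit or range.

## Robot

A 7-joint arm with a two-finger parallel gripper is mounted at the origin on a cart in front of the work surface, level with it; the furniture and walls round the work are solid. World frame = base frame: x ahead of the robot, y to its left, z up, the work surface at z = 0. Lengths are in m, angles in rad, forces in N, time in s.
With the tool pointing down it reaches from about 0.4 to 0.85 m from the base axis. Payload 4.5 kg.
Tool frame: the origin (TCP) lies on the centre line of the jaws, within the pads' length; the fingertips stand 8 mm ahead of it and the grasp point (between the pads) lies 11 mm behind it; z points along the fingers, x is the direction in which the jaws open and shut, and the axes are right-handed (so a half turn about z gives the same grasp; the last joint's range is limited). The gripper opens to 88 mm and grips with 3 to 60 N. Pads are 18 mm wide; open, the fingers measure 123 mm over their backs; the gripper's body (75 mm by 187 mm) begins 45 mm behind the grasp point.
Start: joints at [-1.151, 0.689, -0.195, 1.565, 0.157, 0.902, -0.215], TCP at [0.235, 0.579, 0.247] pointing down, gripper open.
Joint ranges: [-3.01, 3.01], [-0.46, 2.08], [-1.47, 1.51], [0.13, 2.56], [-1, 4.14], [0.04, 2.09], [-2.66, 2.66]. Speed limits (rad/s): [2.57, 2.57, 3.14, 3.14, 3.14, 3.14, 3.14].

## Interface

Orientations are given as a unit quaternion [x, y, z, w].
In Python, from plant import r gives the robot as it stands.
- The arm moves only by the shell command python3 -m pendant 'ROWS' [FORCE]. ROWS is JSON, a list of rows, each a list of 3 entries, a list of its own where there are three numbers: the turn, a rotation vector about the tool's x, y, z in rad, then the shift along the tool's x, y, z in m, then the opening, from 0 (shut) to 1 (fully open). In form: [[[wx, wy, wz], [tx, ty, tz], claw], ...]. A call has 1 to 10 rows; each row is the pose to reach, as a shift and turn from the pose commanded when the call began, along the tool's axes at that moment; what a row does not reach only later rows make up. A row lasts 1/10 s, in which the tool goes at most 50 mm and 8.59 degrees, less where a joint would pass 70% of its speed; a pose out of reach is approached as far as the arm can. A call with a gripper value outside its range is refused whole. The fingers move at their own pace and stop on an object; FORCE is the grip in N (left out, the last holds). Time passes only in rows, so rows that repeat a pose let the fingers close. It gives the time, the measured TCP pose, the force and the opening at its end, in the units of the state.
- r.get_state(): the state, without advancing time (a new reading comes with each control period).
- r.snapshot(name): name is "scene" or "side" or "wrist"; returns a dict with "image" (480x640x3 uint8, red, green, blue), "mtx" (3x3 intrinsics, pixels), "R" (3x3) and "t" (3): a world point X has camera coordinates R X + t; the wrist camera has in their place "T_tool_cam" (4x4, takes a point from camera to tool coordinates, whose origin is the TCP and whose axes are the tool frame's). Camera axes: x right, y down, z forward; pixel columns grow to the right and rows downward; lengths in m; the calibration is good to about 2 mm. A picture is of the moment at which its call begins: read the wrist's pose just before it. There is no depth.
- r.finish_job(): hands the job in, once; it reports no verdict.
The state is a dict: "clock": time; "q": joint angles; "qd": joint speeds; "joint_torque": joint torques, N m; "tool_pos": TCP position; "eef_rot": TCP orientation; "contact_force": force on the tool from outside, world axes, zero at the start; "moment": the same for the moment, N m; "opening": opening from 0.0 (shut) to 1.0 (fully open).
Only numpy, scipy, OpenCV 4.12 (cv2) and the standard library are available. Lean on these libraries where they do the work, as an engineer would, in place of code of your own. Each camera call takes 0.05 s, during which the arm holds its last target. There are 200 camera calls.

## Working session

There is one attempt and no reset: what is moved stays moved. The work goes in short steps, Python scripts to look and compute and a shell command to move; the robot and the scene stay as the last step left them, time stands still between calls to the robot, and variables do not carry over. Pictures are saved under pics/ and viewed, about 8 in all and at most 12, crops included, and the job is handed in when it is done.

```bash
mkdir -p pics; ls; python3 - <<'E'
from plant import r
import cv2,json,numpy as np
s=r.get_state();print({k:np.round(v,3).tolist() for k,v in s.items()})
ims=[]
for n in("scene","side","wrist"):
    d=r.snapshot(n);cv2.imwrite(f"pics/{n}0.png",d["image"][:,:,::-1])
    np.savez(f"pics/{n}0.npz",**d)
    print(n,d["mtx"].tolist(),*( (k,np.round(d[k],4).tolist()) for k in d if k not in("image","mtx")))
E
```

```text
pics
{'clock': 0.0, 'q': [-1.151, 0.69, -0.195, 1.566, 0.157, 0.902, -0.215], 'qd': [0.0, -0.002, -0.0, -0.001, -0.001, 0.0, -0.001], 'joint_torque': [0.0, -52.757, -1.267, -15.343, -0.053, 0.007, 0.0], 'tool_pos': [0.235, 0.578, 0.246], 'eef_rot': [0.83, 0.558, -0.001, 0.001], 'contact_force': [-0.081, -0.244, 0.021], 'moment': [-0.008, -0.003, -0.026], 'opening': 1.003}
scene [[452.86529741582285, 0.0, 318.9212669386428], [0.0, 452.86529741582285, 232.69547520443632], [0.0, 0.0, 1.0]] ('R', [[0.725, -0.6887, 0.0079], [-0.3503, -0.3786, -0.8567], [0.593, 0.6183, -0.5157]]) ('t', [-0.3541, 0.2996, 0.7609])
side [[488.7059192421039, 0.0, 320.4249517385392], [0.0, 488.7059192421039, 235.39713651729295], [0.0, 0.0, 1.0]] ('R', [[-0.9974, -0.069, 0.0199], [-0.0607, 0.6611, -0.7478], [0.0385, -0.7471, -0.6636]]) ('t', [0.5439, 0.0421, 1.0192])
wrist [[430.74696437795615, 0.0, 320.29022267823996], [0.0, 430.74696437795615, 240.2242633243007], [0.0, 0.0, 1.0]] ('T_tool_cam', [[1.0, -0.0004, 0.0004, 0.0006], [0.0003, 0.9671, 0.2544, -0.0639], [-0.0005, -0.2544, 0.9671, -0.136], [0.0, 0.0, 0.0, 1.0]])
```

View pics/scene0.png

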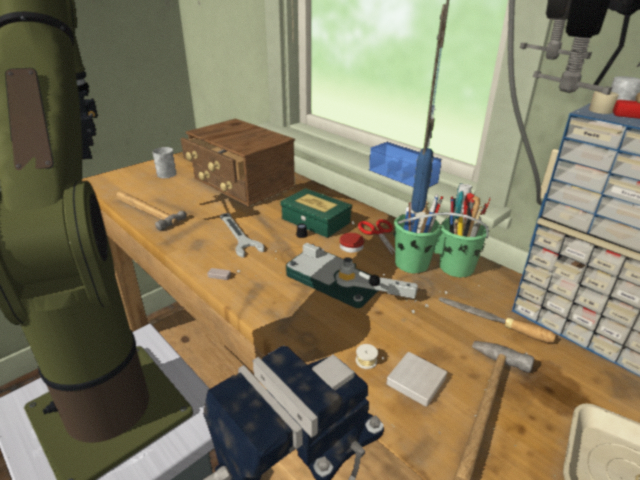

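View pics/side0.png

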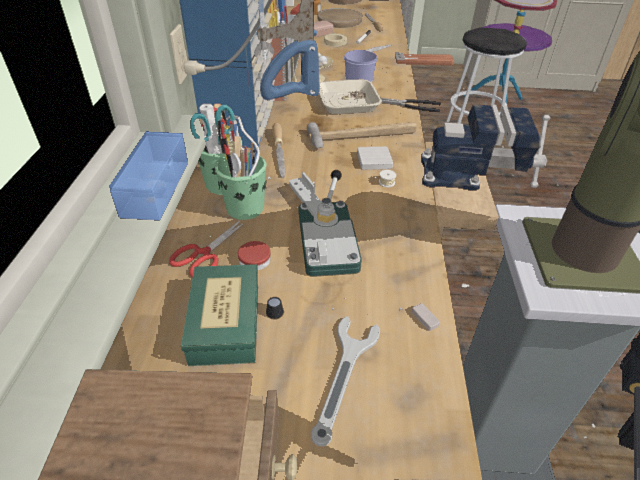

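The scene and side views show the spanner: in side, the jaw is near (357,335) and the eye near (321,434). The jig is around (330,235), the lever ball at (336,175), the tin at (255,254), the loupe at (275,308) and the spool at (387,178). I'll zoom in on the side view.

```bash
cat > h.py <<'E'
import numpy as np,cv2
from scipy.spatial.transform import Rotation as Ro
def ray(d,u,v,z,pose=None):
    p=np.linalg.solve(d["mtx"],[u,v,1.])
    if pose is None: c=-d["R"].T@d["t"]; w=d["R"].T@p
    else:
        T=d["T_tool_cam"];R=Ro.from_quat(pose[1]).as_matrix()
        c=np.array(pose[0])+R@T[:3,3]; w=R@T[:3,:3]@p
    return c+w*(z-c[2])/w[2]
def proj(d,X,pose=None):
    X=np.asarray(X,float)
    if pose is None: p=d["R"]@X+d["t"]
    else:
        T=d["T_tool_cam"];R=Ro.from_quat(pose[1]).as_matrix()
        p=T[:3,:3].T@(R.T@(X-pose[0])-T[:3,3])
    p=d["mtx"]@p; return p[:2]/p[2]
E
python3 - <<'E'
from h import *
d=np.load("pics/side0.npz")
im=d["image"][:,:,::-1]
c=cv2.resize(im[160:290,260:400],None,fx=4,fy=4,interpolation=cv2.INTER_CUBIC)
c2=cv2.resize(im[305:455,290:400],None,fx=3.4,fy=3.4,interpolation=cv2.INTER_CUBIC)
H=max(c.shape[0],c2.shape[0]);o=np.zeros((H,800,3),np.uint8)
c2=c2[:, :240]if c2.shape[1]<240 else cv2.resize(im[305:455,305:385],None,fx=3,fy=3)
o[:c.shape[0],:560]=c;o[:c2.shape[0],560:560+c2.shape[1]]=c2
cv2.imwrite("pics/crop1.png",o)
for n,u,v,z in [("eye",321,434,.01),("tipL",346,322,.01),("tipR",376,330,.01),("ball",336,175,.076),("tin",255,246,.024),("loupe",274,300,.031),("spool",387,175,.024),("baseFL",306,273,.0),("baseFR",360,271,.0),("swing",296,180,.03)]:
    print(n,ray(d,u,v,z).round(3))
E
```

```text
eye [0.515 0.431 0.01 ]
tipL [0.485 0.224 0.01 ]
tipR [0.432 0.237 0.01 ]
ball [ 0.521 -0.133  0.076]
tin [0.674 0.058 0.024]
loupe [0.615 0.202 0.031]
spool [ 0.399 -0.221  0.024]
baseFL [0.567 0.101 0.   ]
baseFR [0.46  0.086 0.   ]
swing [ 0.615 -0.17   0.03 ]
```

View pics/crop1.png

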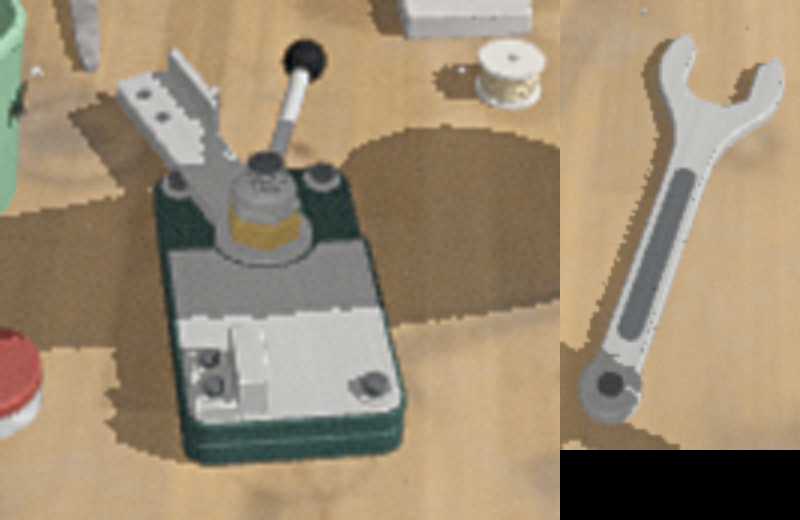

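The crop shows the stud top at about (326,200), the spanner's eye hole at (322,433), its tips at (346,318) and (376,326), and the jig's front edge at z≈0 from (307,275) to (360,272). Next I'll work out coarse poses.

```bash
python3 - <<'E'
from h import *
d=np.load("pics/side0.npz")
P=lambda u,v,z:ray(d,u,v,z)
stud=P(326,199.5,.075);ball=P(336,175.5,.076);print("stud",stud,"ball",ball,np.hypot(*(ball-stud)[:2]))
a=P(307.5,275,0);b=P(360.5,272,0);e=(a-b);print("front edge",a,b,np.linalg.norm(e),"yaw",np.arctan2(e[1],e[0]))
eye=P(321.7,433,.005+.005);t1=P(345.7,317.7,.01);t2=P(376,325.7,.01)
m=(t1+t2)/2;print("eye",eye,"tips",t1,t2,np.linalg.norm(t1-t2),"len",np.linalg.norm(eye-m),"hdg",np.arctan2(*(eye-m)[1::-1]))
from plant import r
s=r.get_state();print(Ro.from_quat(s["eef_rot"]).as_matrix().round(3))
E
```

```text
stud [ 0.53806657 -0.04301219  0.075     ] ball [ 0.52116242 -0.13136525  0.076     ] 0.08995562323270989
front edge [5.63451146e-01 1.05951444e-01 1.11022302e-16] [ 4.59344115e-01  8.84869979e-02 -1.11022302e-16] 0.1055617396433258 yaw 0.1662071393214978
eye [0.51387053 0.42982255 0.01      ] tips [0.48548117 0.21416174 0.01      ] [0.43176918 0.22745116 0.01      ] 0.05533160586347736 len 0.21619384621094462 hdg 1.3123940176428246
[[ 0.376  0.927 -0.   ]
 [ 0.927 -0.376 -0.001]
 [-0.001  0.    -1.   ]]
```

```bash
python3 -m pendant '[[[0,0,1.445],[-0.085,0.32,0],1],[[0,0,1.445],[-0.085,0.32,0],1],[[0,0,1.445],[-0.085,0.32,0],1],[[0,0,1.445],[-0.085,0.32,0],1],[[0,0,1.445],[-0.085,0.32,0],1],[[0,0,1.445],[-0.085,0.32,0],1],[[0,0,1.445],[-0.085,0.32,0],1],[[0,0,1.445],[-0.085,0.32,0],1],[[0,0,1.445],[-0.085,0.32,0],1],[[0,0,1.445],[-0.085,0.32,0],1]]'
cat >> h.py <<'E'
def shot(n,name):
    from plant import r
    s=r.get_state();d=r.snapshot(n);d.update(pos=np.array(s["tool_pos"]),rot=np.array(s["eef_rot"]))
    np.savez(f"pics/{name}.npz",**d);cv2.imwrite(f"pics/{name}.png",d["image"][:,:,::-1]);return d
E
python3 - <<'E'
from h import *
d=shot("wrist","w1")
print(d["pos"].round(4),Ro.from_quat(d["rot"]).as_matrix().round(3).tolist())
E
```

```text
clock: 1.15
tool_pos: [0.4997, 0.3796, 0.2463]
eef_rot: [0.991, -0.132, -0.0, 0.0]
contact_force: [0.7, -0.5, -0.0]
opening: 1.005
[0.4997 0.3796 0.2463] [[0.965, -0.263, -0.001], [-0.263, -0.965, -0.0], [-0.001, 0.001, -1.0]]
```

View pics/w1.png

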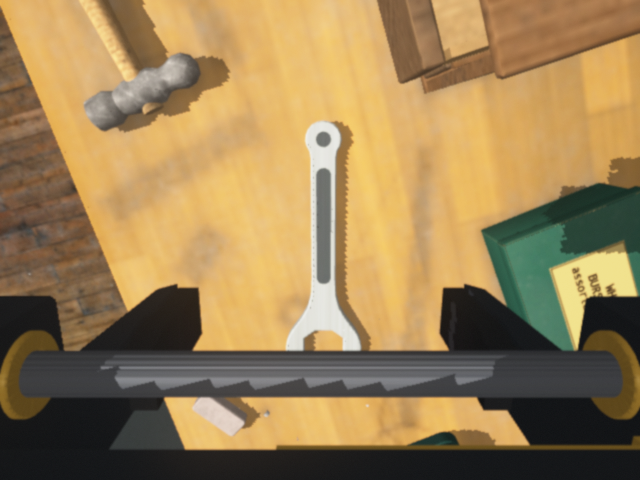

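The wrist view shows the spanner upright in the image: eye hole at (323,139), dark slot from (323,168) to (323,283), throat near (323,335). The gripper hides the jaw tips.

```bash
python3 - <<'E'
from h import *
d=np.load("pics/w1.npz");im=d["image"].astype(int);pose=(d["pos"],d["rot"])
g=im.max(2)
# steel: low saturation bright
sat=im.max(2)-im.min(2)
m=((sat<40)&(g>150)).astype(np.uint8)
pts=[]
for v in range(165,300,5):
    c=np.where(m[v,280:370])[0]+280
    pts.append((v,c.min(),c.max()))
p=np.array(pts);print(p[::4].tolist())
mid=(p[:,1]+p[:,2])/2
A=[ray(d,u,v,.01,pose) for u,v in zip(mid,p[:,0])];A=np.array(A)
w=[np.linalg.norm(ray(d,a,v,.01,pose)-ray(d,b,v,.01,pose)) for v,a,b in pts];print("width",np.median(w))
k=np.polyfit(A[:,1],A[:,0],1);print("hdg",np.arctan2(1,k[0]))
# eye hole
hole=((g<110)&(sat<40)).astype(np.uint8);hole[:125]=0;hole[152:]=0;hole[:,:312]=0;hole[:,335:]=0
v,u=np.nonzero(hole);e=ray(d,u.mean(),v.mean(),.01,pose);print("eye px",u.mean(),v.mean(),e)
x=np.array([np.cos(np.arctan2(1,k[0])),np.sin(np.arctan2(1,k[0])),0])
for c in("top","throat"):pass
cc=np.where(m[100:150,323])[0]+100;print("eye top",cc.min(),ray(d,323,cc.min(),.01,pose)-e)
cc=np.where(m[285:350,323])[0]+285;print("throat",cc.max(),np.dot(e-ray(d,323,cc.max(),.01,pose),x))
print("grip168",e-.032*x,"jaw",e-.2*x)
R=Ro.from_quat(d["rot"]).as_matrix();print("tool delta to grip",R.T@(e-.032*x+[0,0,.0]-d["pos"]))
E
```

```text
[[165, 311, 335], [185, 311, 335], [205, 311, 335], [225, 312, 335], [245, 312, 335], [265, 312, 334], [285, 312, 335]]
width 0.020676050214141033
hdg 1.307857240908049
eye px nan nan [nan nan nan]
eye top 121 [nan nan nan]
throat 329 nan
grip168 [nan nan nan] jaw [nan nan nan]
tool delta to grip [nan nan nan]<stdin>:18: RuntimeWarning: Mean of empty slice.
  ret = ret.dtype.type(ret / rcount)
```

```bash
python3 - <<'E'
from h import *
d=np.load("pics/w1.npz");pose=(d["pos"],d["rot"])
e=ray(d,323,139,.01,pose);h=1.308;x=np.array([np.cos(h),np.sin(h),0])
print(e,"throat at x=",.2-np.dot(e-ray(d,323,329,.01,pose),x),"end x=",.2+np.dot(ray(d,323,121,.01,pose)-e,x))
G=e-.032*x;R=Ro.from_quat(d["rot"]).as_matrix();print("grip",G,"jaw",e-.2*x,"delta",R.T@(G+[0,0,.002]-d["pos"]), "tool x hdg",np.arctan2(R[1,0],R[0,0]),"want",h-np.pi/2)
E
```

```text
[0.51757552 0.43246765 0.01      ] throat at x= 0.025182403387345786 end x= 0.21460045307597891
grip [0.5092625 0.4015663 0.01     ] jaw [0.46561915 0.23933419 0.01      ] delta [ 0.00362017 -0.0238508   0.23430354] tool x hdg -0.2657206091583573 want -0.2627963267948965
```

```bash
python3 -m pendant '[[[0,0,0],[0.0036,-0.024,0.05],0.6],[[0,0,0],[0.0036,-0.024,0.1],0.6],[[0,0,0],[0.0036,-0.024,0.15],0.6],[[0,0,0],[0.0036,-0.024,0.2],0.6],[[0,0,0],[0.0036,-0.024,0.22],0.6],[[0,0,0],[0.0036,-0.024,0.235],0.6],[[0,0,0],[0.0036,-0.024,0.235],0.6],[[0,0,0],[0.0036,-0.024,0.235],0.6]]' 60
python3 -m pendant '[[[0,0,0],[0,0,0],0],[[0,0,0],[0,0,0],0],[[0,0,0],[0,0,0],0],[[0,0,0],[0,0,0],0],[[0,0,0],[0,0,0],0],[[0,0,0],[0,0,0],0],[[0,0,0],[0,0,0],0],[[0,0,0],[0,0,0],0]]' 60
```

```text
clock: 2.0
tool_pos: [0.51, 0.4027, 0.0124]
eef_rot: [0.992, -0.129, 0.001, -0.001]
contact_force: [0.2, 1.1, 0.4]
opening: 0.601
clock: 2.8
tool_pos: [0.5093, 0.4024, 0.012]
eef_rot: [0.992, -0.13, 0.0, -0.0]
contact_force: [-0.9, 1.1, 5.3]
opening: 0.238
```

```bash
python3 - <<'E'
from h import *
d=np.load("pics/side0.npz");im=cv2.resize(d["image"],None,fx=4,fy=4,interpolation=cv2.INTER_CUBIC).astype(int)
px=lambda U:(U+.5)/4-.5
grn=((im[:,:,1]-im[:,:,0]>12)&(im[:,:,1]<110))
L=[];Rr=[]
for v in range(905,1040,4):
    c=np.where(grn[v])[0]; c=c[(c>1180)&(c<1480)]
    l=c[c<1300];rr=c[c>1350]
    if len(l) and len(rr): L.append((l.max()+.5,v));Rr.append((rr.min()-.5,v))
out=[]
for n,E in(("L",L),("R",Rr)):
    W=np.array([ray(d,px(u),px(v),.03) for u,v in E])
    k=np.polyfit(W[:,1],W[:,0],1);res=W[:,0]-np.polyval(k,W[:,1]);ok=abs(res)<.003
    k=np.polyfit(W[ok,1],W[ok,0],1);out.append(k)
    print(n,len(W),"yaw",-np.arctan(k[0]),"x at y=.03",np.polyval(k,.03),"std",res[ok].std(),px(np.array(E[0])),px(np.array(E[-1])))
print("width",(np.polyval(out[0],.03)-np.polyval(out[1],.03))*np.cos(.166))
# stud by two views
s=np.load("pics/scene0.npz")
print("scene proj of side stud",proj(s,[.538,-.043,.075]),"ball",proj(s,[.521,-.1314,.076]))
cv2.imwrite("pics/crop2.png",cv2.resize(s["image"][230:310,280:430,::-1],None,fx=5,fy=5,interpolation=cv2.INTER_CUBIC))
E
```

```text
L 9 yaw 0.17063911464804138 x at y=.03 0.5790896070173793 std 0.0003084157495499133 [303.25  236.875] [305.5   256.875]
R 9 yaw 0.18004326365174678 x at y=.03 0.47114974636560836 std 0.00015211660959257677 [355.    236.875] [360.    256.875]
width 0.10645607721274444
scene proj of side stud [348.4419247  260.87664928] ball [373.63576091 281.20874145]
```

View pics/crop2.png

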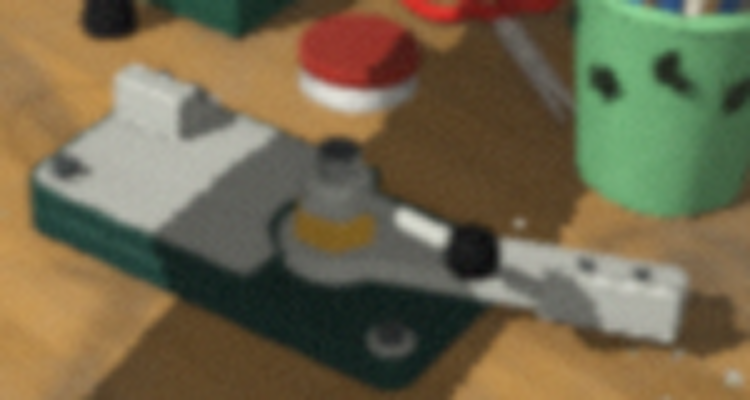

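```bash
python3 -m pendant '[[[0,0,0],[0,0,-0.02],0],[[0,0,0],[0,0,-0.045],0],[[0,0,0],[0,0,-0.075],0],[[0,0,-0.14],[0.012,0.03,-0.08],0],[[0,0,-0.28],[0.025,0.07,-0.08],0],[[0,0,-0.4356],[0.04,0.11,-0.08],0],[[0,0,-0.4356],[0.0514,0.15,-0.08],0],[[0,0,-0.4356],[0.0514,0.19,-0.08],0],[[0,0,-0.4356],[0.0514,0.2271,-0.08],0],[[0,0,-0.4356],[0.0514,0.2271,-0.08],0]]'
python3 - <<'E'
from h import *
d=np.load("pics/w1.npz");im=d["image"].astype(int);pose=(d["pos"],d["rot"]);e=ray(d,323,139,.01,pose);x=np.array([np.cos(1.308),np.sin(1.308),0])
m=((im.max(2)-im.min(2)<40)&(im.max(2)>150))
for v in range(280,330,4):
    c=np.where(m[v,270:380])[0]+270;print(round(1e3*(.2-np.dot(e-ray(d,323,v,.01,pose),x)),1),c.max()-c.min(),end=" | ")
s=shot("side","s1");im=s["image"]
c=cv2.resize(im[150:350,250:420,::-1],None,fx=3,fy=3,interpolation=cv2.INTER_CUBIC);cv2.imwrite("pics/crop3.png",c)
from plant import r
st=r.get_state();print(np.round(st["tool_pos"],4),np.round(st["eef_rot"],4),st["contact_force"],st["moment"])
E
```

```text
clock: 3.8
tool_pos: [0.4984, 0.1616, 0.0912]
eef_rot: [0.996, 0.084, -0.003, 0.003]
contact_force: [0.4, 0.0, -2.9]
opening: 0.235
74.2 22 | 70.4 23 | 66.4 23 | 62.5 24 | 58.6 25 | 54.6 27 | 50.6 29 | 46.6 32 | 42.6 37 | 38.5 42 | 34.4 48 | 30.3 54 | 26.2 60 | [0.4998 0.1656 0.0913] [ 0.9964  0.0852 -0.0013  0.0014] [-0.08282986  0.71657256 -1.88652192] [ 0.17176867  0.04014072 -0.05324289]
```

View pics/crop3.png

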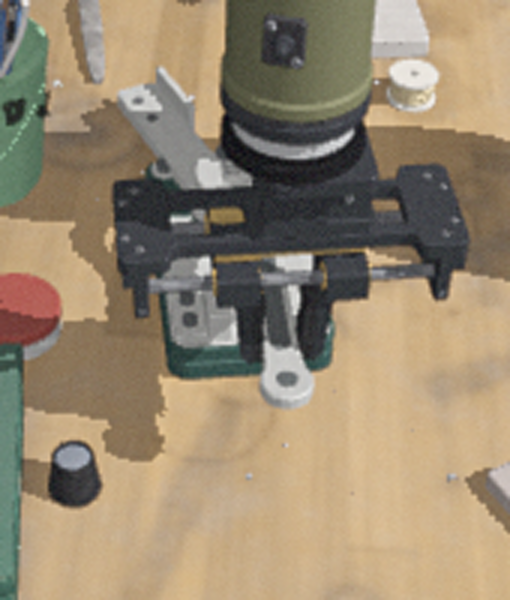

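```bash
python3 -m pendant '[[[0,0,0],[0,0,0],0],[[0,0,0],[0,0,0],0],[[0,0,0],[0,0,0.015],0],[[0,0,0],[0,0,0.03],0],[[0,0,0],[0,0,0.04],0],[[0,0,0],[0,0,0.045],0],[[0,0,0],[0,0,0.048],0],[[0,0,0],[0,0,0.048],0],[[0,0,0],[0,0,0.048],0]]'
python3 - <<'E'
from h import *
s=shot("scene","sc2");im=s["image"]
c=cv2.resize(im[220:320,270:430,::-1],None,fx=5,fy=5,interpolation=cv2.INTER_CUBIC);cv2.imwrite("pics/crop4.png",c)
from plant import r
st=r.get_state();p=np.array(st["tool_pos"]);print(p.round(4),np.round(st["eef_rot"],4),st["contact_force"],st["moment"])
h=.175;R=np.array([[np.cos(h),-np.sin(h)],[np.sin(h),np.cos(h)]]);print("TCP in jig",R.T@(p[:2]-[.538,-.043]))
E
```

```text
clock: 4.75
tool_pos: [0.5009, 0.1697, 0.0441]
eef_rot: [0.996, 0.088, 0.0, -0.0]
contact_force: [-0.3, 0.8, -1.5]
opening: 0.237
[0.5009 0.1697 0.0442] [ 9.961e-01  8.770e-02  4.000e-04 -2.000e-04] [-0.53966289  0.47532    -2.27635792] [ 0.07396163  0.05390529 -0.02292318]
TCP in jig [0.00052488 0.21586267]
```

View pics/crop4.png

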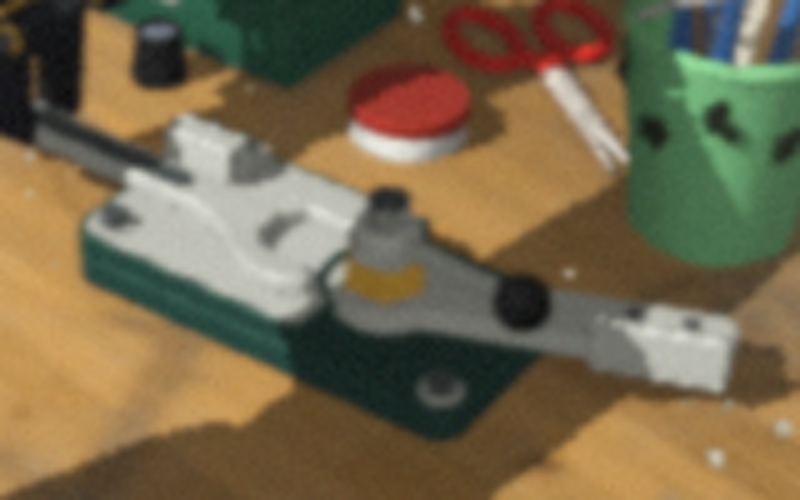

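The spanner lies just above the deck in front of the stop block, with the near jaw tip at (315,300) just short of the nut. Next I'll lower it slightly and slide it in.

```bash
python3 -m pendant '[[[0,0,0],[0,0,0.0015],0],[[0,0,0],[0,0.006,0.0015],0],[[0,0,0],[0,0.013,0.0015],0],[[0,0,0],[0,0.02,0.0015],0],[[0,0,0],[0,0.026,0.0015],0],[[0,0,0],[0,0.032,0.0015],0],[[0,0,0],[0,0.037,0.0015],0],[[0,0,0],[0,0.042,0.0015],0],[[0,0,0],[0,0.045,0.0015],0],[[0,0,0],[0,0.045,0.0015],0]]'
python3 - <<'E'
from h import *
from plant import r
st=r.get_state();p=np.array(st["tool_pos"]);print(p.round(4),np.round(st["eef_rot"],4),st["contact_force"],st["moment"])
h=.175;R=np.array([[np.cos(h),-np.sin(h)],[np.sin(h),np.cos(h)]]);print("TCP in jig",R.T@(p[:2]-[.538,-.043]))
E
```

```text
clock: 5.8
tool_pos: [0.5085, 0.1282, 0.0423]
eef_rot: [0.996, 0.089, 0.0, -0.002]
contact_force: [1.3, 6.8, -0.8]
opening: 0.239
[0.5085 0.1282 0.0423] [ 9.96e-01  8.90e-02  5.00e-04 -2.20e-03] [ 1.26531039  6.82196012 -0.82570454] [1.38976472 0.00280594 0.27492306]
TCP in jig [0.00072584 0.17374674]
```

```bash
python3 -m pendant '[[[0,0,0],[0,0.002,0],0],[[0,0,0],[0,0.004,0],0],[[0,0,0],[0,0.005,0],0],[[0,0,0],[0,0.005,0],0]]'
python3 - <<'E'
from h import *
from plant import r
st=r.get_state();p=np.array(st["tool_pos"]);print(p.round(4),np.round(st["eef_rot"],4),st["contact_force"],st["moment"])
h=.175;R=np.array([[np.cos(h),-np.sin(h)],[np.sin(h),np.cos(h)]]);print("TCP in jig",R.T@(p[:2]-[.538,-.043]))
s=shot("scene","sc3");im=s["image"]
c=cv2.resize(im[220:320,270:430,::-1],None,fx=5,fy=5,interpolation=cv2.INTER_CUBIC);cv2.imwrite("pics/crop5.png",c)
s=shot("side","s3")
E
```

```text
clock: 6.2
tool_pos: [0.5086, 0.1279, 0.0423]
eef_rot: [0.996, 0.091, 0.001, -0.005]
contact_force: [-1.4, 14.2, -0.6]
opening: 0.239
[0.5086 0.1279 0.0423] [ 9.958e-01  9.110e-02  6.000e-04 -4.800e-03] [-1.35674317 14.18316078 -0.56037867] [3.05498561 0.49731451 0.18430669]
TCP in jig [0.0008472  0.17338025]
```

View pics/crop5.png

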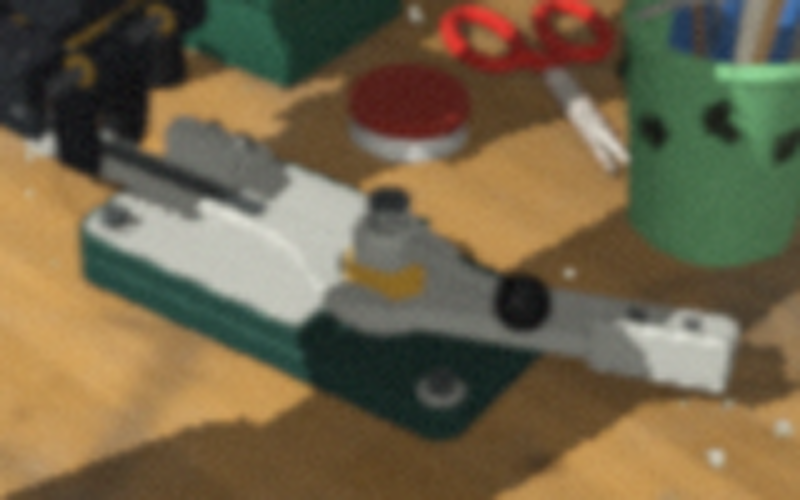

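```bash
python3 - <<'E'
from h import *
h=.175;R=np.array([[np.cos(h),-np.sin(h)],[np.sin(h),np.cos(h)]])
J=lambda x,y,z:np.r_[R@[x,y]+[.538,-.043],z]
s=np.load("pics/side0.npz");c=np.load("pics/scene0.npz")
for y in(.199,.205):print("eye side",proj(s,J(0,y,.04)),"scene",proj(c,J(0,y,.04)))
for y in(-.021,-.015):
  print("tip near scene crop5",(proj(c,J(-.0285,y,.04))-[270,220])*5,"tip side",proj(s,J(-.0285,y,.04)))
a=np.load("pics/s3.npz")["image"]
A=cv2.resize(a[175:225,300:360,::-1],None,fx=6,fy=6,interpolation=cv2.INTER_CUBIC)
B=cv2.resize(a[240:300,300:360,::-1],None,fx=6,fy=6,interpolation=cv2.INTER_CUBIC)
o=np.zeros((360,720,3),np.uint8);o[:300,:360]=A;o[:360,360:]=B;cv2.imwrite("pics/crop6.png",o)
E
```

```text
eye side [337.87626973 280.44253132] scene [281.2766275  245.11213102]
eye side [338.31014169 282.83872838] scene [279.45372033 244.33339893]
tip near scene crop5 [393.31022386 315.08062493] tip side [337.49074921 205.82119482]
tip near scene crop5 [381.99210283 310.10806524] tip side [337.85502728 207.52820526]
```

View pics/crop6.png

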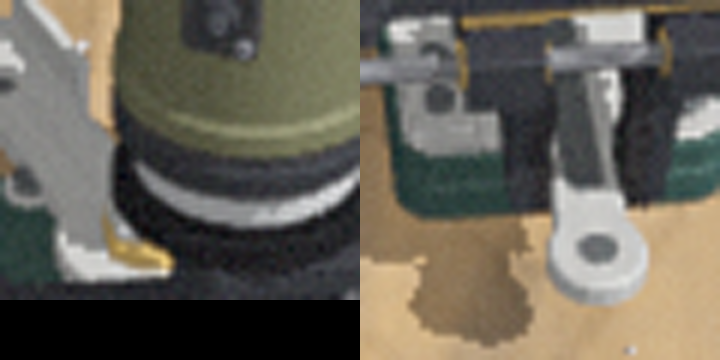

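The side view puts the eye hole at about (339,281). That matches a seated spanner, with the eye at about y=0.200 in the jig frame, but the TCP reading suggests about 5 mm more to go. I'll wiggle it and see whether it advances.

```bash
python3 -m pendant '[[[0,0,0.03],[0.004,0,0],0],[[0,0,0.03],[0.004,0.001,0],0],[[0,0,0],[0,0.001,0],0],[[0,0,-0.03],[-0.004,0.001,0],0],[[0,0,-0.03],[-0.004,0.001,0],0],[[0,0,0],[0,0.001,0],0],[[0,0,0],[0,0.001,0],0]]'
python3 - <<'E'
from h import *
from plant import r
st=r.get_state();p=np.array(st["tool_pos"]);print(p.round(4),np.round(st["eef_rot"],4),st["contact_force"],st["moment"])
h=.175;R=np.array([[np.cos(h),-np.sin(h)],[np.sin(h),np.cos(h)]]);print("TCP in jig",R.T@(p[:2]-[.538,-.043]))
a=np.load("pics/sc2.npz")["image"];b=np.load("pics/sc3.npz")["image"];
o=np.hstack([cv2.resize(i[250:300,325:375,::-1],None,fx=8,fy=8,interpolation=cv2.INTER_CUBIC) for i in(a,b)])
cv2.imwrite("pics/crop7.png",o)
E
```

```text
clock: 7.0
tool_pos: [0.5093, 0.1279, 0.0424]
eef_rot: [0.996, 0.091, 0.001, -0.005]
contact_force: [-1.4, 17.8, -0.3]
opening: 0.237
[0.5093 0.1279 0.0424] [ 0.9958  0.0912  0.0011 -0.0053] [-1.39189126 17.77379634 -0.31076932] [3.49222817 0.55653967 0.13562981]
TCP in jig [0.00148136 0.17329975]
```

View pics/crop7.png

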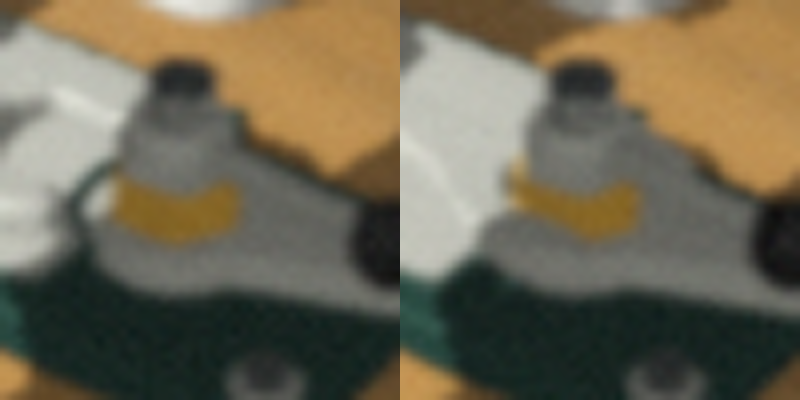

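```bash
python3 - <<'E'
from h import *
h=.175;R=np.array([[np.cos(h),-np.sin(h)],[np.sin(h),np.cos(h)]])
J=lambda x,y,z:np.r_[R@[x,y]+[.538,-.043],z]
c=np.load("pics/scene0.npz");P=lambda *a:((proj(c,J(*a))-[325,250])*8+[400,0]).round(0)
print("studtop",P(0,0,.075))
for o in(0,.0057):print(o,"inner tip",P(-.0245,-.021+o,.04),"flat end",P(-.0187,-.011+o,.04),"flat start",P(-.0187,.014+o,.04),"throat",P(0,.022+o,.04))
for a in(30,90,150,210,270,330):print(a,P(*(.0208*np.array([np.cos(np.radians(a)),np.sin(np.radians(a))])),.046),P(*(.0208*np.array([np.cos(np.radians(a)),np.sin(np.radians(a))])),.03))
E
```

```text
studtop [588.  87.]
0 inner tip [597. 257.] flat end [579. 234.] flat start [505. 202.] throat [519. 161.]
0.0057 inner tip [580. 250.] flat end [562. 227.] flat start [488. 195.] throat [502. 154.]
30 [587. 129.] [585. 174.]
90 [523. 145.] [521. 191.]
150 [517. 188.] [516. 234.]
210 [579. 215.] [577. 261.]
270 [645. 197.] [642. 243.]
330 [648. 154.] [646. 200.]
```

Both the tip occlusion and the eye position agree with a seated jaw. I'll relax the push, open the gripper and lift straight up.

```bash
python3 -m pendant '[[[0,0,0],[0,-0.003,0],0],[[0,0,0],[0,-0.005,0],0],[[0,0,0],[0,-0.005,0.0005],0],[[0,0,0],[0,-0.005,0.0005],0.5],[[0,0,0],[0,-0.005,0.0005],0.5],[[0,0,0],[0,-0.005,0.0005],0.5],[[0,0,0],[0,-0.005,0.0005],0.5],[[0,0,0],[0,-0.005,-0.03],0.5],[[0,0,0],[0,-0.005,-0.07],0.5],[[0,0,0],[0,-0.005,-0.12],0.5]]'
python3 - <<'E'
from h import *
from plant import r
st=r.get_state();p=np.array(st["tool_pos"]);R=Ro.from_quat(st["eef_rot"]).as_matrix();hd=np.arctan2(R[1,0],R[0,0])
print(p.round(4),hd,R.round(3).tolist(),st["contact_force"],np.round(st["q"],2))
th=np.radians(-100);u=np.array([np.cos(th),np.sin(th)]);n=np.array([-u[1],u[0]])
t=np.array([.538,-.043])+.06*u+.028*n;print("target",t,"delta tool",R.T@np.r_[t-p[:2],0],"turn about tool z",-(th+np.pi-hd))
d=shot("side","s4");im=d["image"][262:300,320:360].astype(int)
E
```

```text
clock: 8.0
tool_pos: [0.5073, 0.1233, 0.1623]
eef_rot: [0.996, 0.087, -0.002, 0.001]
contact_force: [1.4, 0.3, -0.8]
opening: 0.497
[0.5073 0.1233 0.1623] 0.17486752268630235 [[0.985, 0.174, -0.004], [0.174, -0.985, -0.002], [-0.004, 0.001, -1.0]] [ 1.37299662  0.33071837 -0.75904359] [-0.3   0.68 -0.05  1.96  0.07  0.51 -0.22]
target [ 0.55515573 -0.10695061] delta tool [7.06397248e-03 2.35043652e-01 1.92514294e-04] turn about tool z -1.2213958789091612
```

```bash
python3 -m pendant '[[[0,0,-0.14],[0,0,0],0],[[0,0,-0.28],[0,0,0],0],[[0,0,-0.42],[0,0,0],0],[[0,0,-0.56],[0.001,0.03,0],0],[[0,0,-0.7],[0.002,0.07,0],0],[[0,0,-0.84],[0.003,0.11,0],0],[[0,0,-0.98],[0.005,0.15,0],0],[[0,0,-1.12],[0.006,0.19,0],0],[[0,0,-1.221],[0.007,0.22,0],0],[[0,0,-1.221],[0.007,0.235,0],0]]' 30
python3 - <<'E'
from h import *
d=np.load("pics/scene0.npz");print("cups",ray(d,398,262,0),ray(d,415,271,0),ray(d,436,262,0))
from plant import r
st=r.get_state();p=np.array(st["tool_pos"]);R=Ro.from_quat(st["eef_rot"]).as_matrix();print(p.round(4),np.arctan2(R[1,0],R[0,0]),st["opening"])
# wrist look and ball in wrist/side
s=shot("side","s5");im=s["image"].astype(int);m=(im.max(2)<45).astype(np.uint8)
n,l,S,C=cv2.connectedComponentsWithStats(m[160:195,315:360].copy());print(S.tolist(),(C+[315,160]).round(1).tolist())
e=s["image"][262:300,320:360].astype(int)
v,u=np.nonzero((e.max(2)<110)&(e.max(2)-e.min(2)<25));print("eye-ish",u.mean()+320,v.mean()+262,len(u))
E
```

```text
clock: 9.05
tool_pos: [0.5504, -0.109, 0.1599]
eef_rot: [0.767, 0.642, -0.005, -0.004]
contact_force: [-0.6, -0.4, -1.0]
opening: 0.006
cups [ 0.70780109 -0.05916048  0.        ] [ 0.70756917 -0.11171201  0.        ] [ 0.77841435 -0.12472405  0.        ]
[ 0.5504 -0.109   0.1599] 1.3933115697163652 0.005990799183403612
[[0, 0, 45, 35, 1518], [17, 11, 9, 9, 57]] [[337.0, 177.1], [336.3, 174.3]]
eye-ish 335.5625 269.6517857142857 224
```

```bash
python3 -m pendant '[[[0,0,0],[0,0,0],0],[[0,0,0],[0,0,0.03],0],[[0,0,0],[0,0,0.06],0],[[0,0,0],[0,0,0.08],0],[[0,0,0],[0,0,0.09],0],[[0,0,0],[0,0,0.09],0],[[0,0,0],[0,0,0.09],0]]'
python3 - <<'E'
from h import *
from plant import r
st=r.get_state();p=np.array(st["tool_pos"]);R=Ro.from_quat(st["eef_rot"]).as_matrix();hd=np.arctan2(R[1,0],R[0,0])
print(p.round(4),hd,R.round(3).tolist(),np.round(st["contact_force"],2))
S=np.array([.538,-.043])
hs=np.pi-1e-9
for deg in list(range(-100,-186,-7)):
    th=np.radians(deg);u=np.array([np.cos(th),np.sin(th)]);n=np.array([-u[1],u[0]])
    t=S+.06*u+.014*n
    turn=-(th+np.pi-1.396)
    d=R.T@np.r_[t-p[:2],0];print(deg,"turn %.3f shift %.4f %.4f"%(turn,d[0],d[1]))
E
```

```text
clock: 9.8
tool_pos: [0.5573, -0.1055, 0.0729]
eef_rot: [0.766, 0.643, 0.001, 0.0]
contact_force: [0.8, -0.2, 0.6]
opening: 0.005
[ 0.5573 -0.1055  0.0729] 1.3970071490572227 [[0.173, 0.985, 0.001], [0.985, -0.173, 0.0], [0.0, 0.001, -1.0]] [ 0.78 -0.17  0.59]
-100 turn -0.000 shift -0.0018 -0.0158
-107 turn 0.122 shift -0.0030 -0.0233
-114 turn 0.244 shift -0.0033 -0.0308
-121 turn 0.366 shift -0.0028 -0.0383
-128 turn 0.488 shift -0.0013 -0.0456
-135 turn 0.611 shift 0.0011 -0.0528
-142 turn 0.733 shift 0.0043 -0.0596
-149 turn 0.855 shift 0.0084 -0.0659
-156 turn 0.977 shift 0.0131 -0.0717
-163 turn 1.099 shift 0.0186 -0.0769
-170 turn 1.221 shift 0.0246 -0.0814
-177 turn 1.344 shift 0.0312 -0.0851
-184 turn 1.466 shift 0.0381 -0.0880
```

```bash
python3 -m pendant '[[[0,0,0],[-0.001,-0.008,0.002],0],[[0,0,0],[-0.0018,-0.0158,0.002],0],[[0,0,0.061],[-0.0025,-0.0195,0.002],0],[[0,0,0.122],[-0.003,-0.0233,0.002],0],[[0,0,0.183],[-0.0032,-0.027,0.002],0],[[0,0,0.244],[-0.0033,-0.0308,0.002],0],[[0,0,0.305],[-0.003,-0.0345,0.002],0],[[0,0,0.366],[-0.0028,-0.0383,0.002],0],[[0,0,0.427],[-0.002,-0.042,0.002],0],[[0,0,0.488],[-0.0013,-0.0456,0.002],0]]'
cat > k.py <<'E'
from h import *
from plant import r
st=r.get_state();p=np.array(st["tool_pos"]);R=Ro.from_quat(st["eef_rot"]).as_matrix();hd=np.arctan2(R[1,0],R[0,0])
S=np.array([.538,-.043]);v=p[:2]-S;print(p.round(4),"hd",round(hd,3),"F",np.round(st["contact_force"],2),"M",np.round(st["moment"],2))
th=hd-np.pi;u=np.array([np.cos(th),np.sin(th)]);n=np.array([-u[1],u[0]]);print("deg",np.degrees(th),"r",v@u,"n",v@n,"push force",-np.dot(st["contact_force"][:2],-n))
for deg in list(range(-128,-190,-7)):
    t2=np.radians(deg);u=np.array([np.cos(t2),np.sin(t2)]);n=np.array([-u[1],u[0]])
    d=R.T@np.r_[S+.06*u+.014*n-p[:2],0];print(deg,"turn %.3f shift %.4f %.4f"%(th-t2,d[0],d[1]))
s=shot("side","k%d"%(st["clock"]*100));im=s["image"].astype(int);m=(im.max(2)<45).astype(np.uint8)[165:230,318:395]
N,l,Q,C=cv2.connectedComponentsWithStats(m);print([(q[:4]+[318,165,0,0]).tolist()+[int(q[4])] for q in Q[1:] if q[4]>15])
E
python3 k.py
```

```text
clock: 10.8
tool_pos: [0.5127, -0.1002, 0.0712]
eef_rot: [0.899, 0.437, 0.002, 0.001]
contact_force: [2.7, -2.0, -1.5]
opening: 0.004
[ 0.5127 -0.1002  0.0712] hd 0.905 F [ 2.72 -2.   -1.49] M [-0.43 -0.54  0.02]
deg -128.13210339881786 r 0.06061461488382108 n 0.01542954039109021 push force 3.3748155866263487
-128 turn -0.002 shift 0.0006 -0.0013
-135 turn 0.120 shift -0.0006 -0.0087
-142 turn 0.242 shift -0.0010 -0.0162
-149 turn 0.364 shift -0.0004 -0.0237
-156 turn 0.486 shift 0.0010 -0.0311
-163 turn 0.609 shift 0.0034 -0.0382
-170 turn 0.731 shift 0.0066 -0.0450
-177 turn 0.853 shift 0.0106 -0.0514
-184 turn 0.975 shift 0.0154 -0.0572
[[318, 168, 9, 17, 62], [342, 170, 16, 17, 115], [334, 172, 7, 18, 60]]
```

```bash
python3 -m pendant '[[[0,0,0.06],[0,-0.005,0],0],[[0,0,0.12],[-0.0006,-0.0087,0],0],[[0,0,0.18],[-0.0009,-0.0125,0],0],[[0,0,0.242],[-0.001,-0.0162,0],0],[[0,0,0.303],[-0.0007,-0.02,0],0],[[0,0,0.364],[-0.0004,-0.0237,0],0],[[0,0,0.425],[0.0003,-0.0274,0],0],[[0,0,0.486],[0.001,-0.0311,0],0],[[0,0,0.547],[0.0022,-0.0347,0],0],[[0,0,0.609],[0.0034,-0.0382,0],0]]'
python3 k.py
```

```text
clock: 11.85
tool_pos: [0.4818, -0.075, 0.0707]
eef_rot: [0.989, 0.147, -0.001, 0.001]
contact_force: [-0.5, -4.2, 1.7]
opening: 0.009
[ 0.4818 -0.075   0.0707] hd 0.296 F [-0.54 -4.24  1.66] M [-0.93  0.32  0.12]
deg -163.03969567559648 r 0.06304664019892621 n 0.014237456516696417 push force 3.8997660615146756
-128 turn -0.612 shift 0.0220 0.0317
-135 turn -0.489 shift 0.0167 0.0263
-142 turn -0.367 shift 0.0121 0.0204
-149 turn -0.245 shift 0.0082 0.0139
-156 turn -0.123 shift 0.0052 0.0070
-163 turn -0.001 shift 0.0031 -0.0002
-170 turn 0.121 shift 0.0018 -0.0076
-177 turn 0.244 shift 0.0014 -0.0151
-184 turn 0.366 shift 0.0020 -0.0226
[[347, 173, 17, 20, 121], [364, 188, 9, 10, 52]]
```

```bash
python3 -m pendant '[[[0,0,0.06],[0.0025,-0.004,0],0],[[0,0,0.12],[0.0018,-0.0076,0],0],[[0,0,0.15],[0.0016,-0.0095,0],0],[[0,0,0.19],[0.0015,-0.012,0],0],[[0,0,0.22],[0.0014,-0.0138,0],0],[[0,0,0.22],[0.0014,-0.0138,0],0]]'
python3 k.py | grep -v turn
```

```text
clock: 12.5
tool_pos: [0.48, -0.0595, 0.0702]
eef_rot: [0.999, 0.04, -0.001, -0.0]
contact_force: [-1.1, -2.9, 0.5]
opening: 0.004
[ 0.48   -0.0595  0.0702] hd 0.079 F [-1.07 -2.87  0.53] M [-0.79  0.45  0.03]
deg -175.44749520988606 r 0.05914150039974263 n 0.011808194136076165 push force 2.7775418738264035
[[349, 180, 15, 14, 109], [352, 194, 10, 5, 19], [366, 194, 10, 10, 62]]
```

```bash
python3 -m pendant '[[[0,0,0.03],[0,-0.002,0],0],[[0,0,0.06],[0,-0.004,0],0],[[0,0,0.09],[0,-0.006,0],0],[[0,0,0.12],[0,-0.008,0],0],[[0,0,0.12],[0,-0.008,0],0]]'
python3 k.py | grep -v turn
```

```text
clock: 13.05
tool_pos: [0.4786, -0.0547, 0.0702]
eef_rot: [1.0, -0.022, -0.001, 0.002]
contact_force: [-4.2, -10.7, 1.5]
opening: 0.007
[ 0.4786 -0.0547  0.0702] hd -0.045 F [ -4.17 -10.74   1.52] M [-2.21  0.85  0.15]
deg -182.56903043239927 r 0.05879289726203405 n 0.014341230864118462 push force 10.920203565179987
[[349, 182, 15, 19, 140], [366, 196, 11, 10, 72]]
```

```bash
python3 -m pendant '[[[0,0,-0.03],[0,-0.0015,0],0],[[0,0,-0.06],[0,-0.003,0],0],[[0,0,-0.06],[0,-0.003,0],0],[[0,0,-0.06],[0,-0.003,0],0]]'
python3 k.py | grep -v turn
python3 - <<'E'
from h import *
d=np.load("pics/side0.npz")
for u,v in((336.3,175.0),(340.,0)) [:1]+((371,200.8),):
    b=ray(d,u,v,.076)-[.538,-.043,0];print(b,np.hypot(*b[:2]),np.degrees(np.arctan2(b[1],b[0])))
E
```

```text
clock: 13.5
tool_pos: [0.4791, -0.053, 0.0702]
eef_rot: [1.0, 0.007, -0.001, 0.003]
contact_force: [-2.7, -13.9, 1.1]
opening: 0.001
[ 0.4791 -0.053   0.0702] hd 0.014 F [ -2.69 -13.94   1.07] M [-2.91  0.75  0.17]
deg -179.17665496325193 r 0.05903165435821959 n 0.009125475035555738 push force 13.903859123010601
[[349, 183, 15, 18, 147], [367, 196, 9, 11, 73]]
[-0.01741553 -0.09037734  0.076     ] 0.09204001498635259 -100.90709000975066
[-0.09387333 -0.00318935  0.076     ] 0.0939274959639951 -178.05411963461935
```

Solid: the ball is now at −178° in the world frame, a total turn of about 1.40 rad, with 14 N on the lever. I'll back off, lift, and look at the handle.

```bash
python3 -m pendant '[[[0,0,0],[0,0.005,0],0],[[0,0,0],[0,0.015,0],0],[[0,0,0],[-0.002,0.02,-0.03],0],[[0,0,0],[-0.002,0.02,-0.08],0.1],[[0,0,0],[0,0.01,-0.13],0.5],[[0,0,-0.05],[0.01,-0.04,-0.13],0.5],[[0,0,-0.16],[0.02,-0.09,-0.13],0.5],[[0,0,-0.16],[0.03,-0.14,-0.13],0.5],[[0,0,-0.16],[0.03,-0.183,-0.13],0.5],[[0,0,-0.16],[0.03,-0.183,-0.13],0.5]]'
python3 -m pendant '[[[0,0,0],[0,0,0],0.5],[[0,0,0],[0,0,0],0.5],[[0,0,0],[0,0,0],0.5]]'
python3 - <<'E'
from h import *
d=shot("wrist","w2");shot("side","s6");shot("scene","sc6")
print(d["pos"].round(4))
im=d["image"].astype(int);pose=(d["pos"],d["rot"])
m=((im.max(2)-im.min(2)<45)&(im.max(2)>140)).astype(np.uint8)*255
a=cv2.resize(d["image"][:,:,::-1],(480,360));b=np.load("pics/sc6.npz")["image"][220:320,270:376,::-1];b=cv2.resize(b,(318,300),interpolation=cv2.INTER_CUBIC)
o=np.zeros((360,800,3),np.uint8);o[:,:480]=a;o[:300,481:799]=b;cv2.imwrite("pics/crop8.png",o)
E
```

```text
clock: 14.55
tool_pos: [0.5068, 0.1461, 0.2005]
eef_rot: [0.995, 0.097, 0.002, -0.004]
contact_force: [0.9, 0.7, -0.2]
opening: 0.499
clock: 14.85
tool_pos: [0.5068, 0.1333, 0.2003]
eef_rot: [0.996, 0.088, 0.0, 0.0]
contact_force: [-0.5, -1.1, 0.5]
opening: 0.501
[0.5068 0.1333 0.2003]
```

View pics/crop8.png

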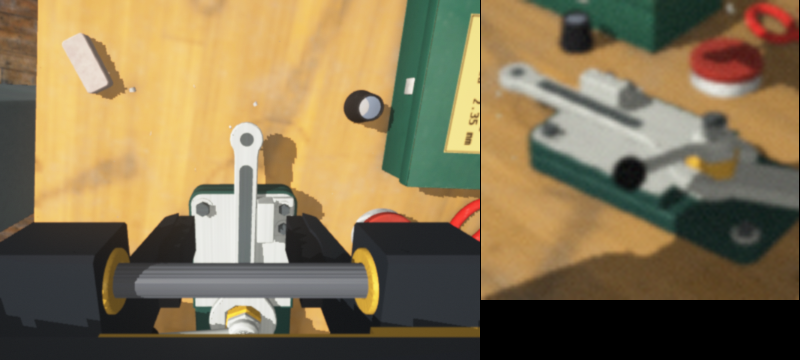

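The wrist view shows the handle against the stop block, the eye hole at about (328,185) in the full image, and the lever now pointing at the robot.

```bash
python3 - <<'E'
from h import *
d=np.load("pics/w2.npz");pose=(d["pos"],d["rot"]);im=d["image"].astype(int)
sat=im.max(2)-im.min(2);e=ray(d,328,185.3,.04,pose)
R=Ro.from_quat(d["rot"]).as_matrix();hd=np.arctan2(R[1,0],R[0,0])
m=((sat<50)&(im.max(2)>150))
A=[]
for v in range(208,240,2):
    c=np.where(m[v,290:360])[0]+290;A.append((v,c.min(),c.max()))
A=np.array(A);print(A[::4].tolist())
W=np.array([ray(d,(a+b)/2,v,.04,pose) for v,a,b in A])
h=.175;Rj=np.array([[np.cos(h),-np.sin(h)],[np.sin(h),np.cos(h)]]);J=lambda p:Rj.T@(p[:2]-[.538,-.043])
print("eye jig",J(e),"handle pts jig",J(W[0]),J(W[-1]),"tool hd",hd)
ej=J(e);dirj=ej/np.linalg.norm(ej);G=e[:2]-Rj@dirj*.030
print("slope in jig",np.arctan2(ej[0],ej[1]),"grip",G,"delta",R.T@np.r_[G-d["pos"][:2],.0425-d["pos"][2]])
E
```

```text
[[208, 313, 343], [216, 313, 343], [224, 313, 343], [232, 313, 342]]
eye jig [0.00662363 0.20522509] handle pts jig [0.00672227 0.18938834] [0.00650178 0.16778552] tool hd 0.17695978736281656
slope in jig 0.03226376330929836 grip [0.51305867 0.1305489 ] delta [0.00565169 0.00377338 0.15777538]
```

```bash
python3 -m pendant '[[[0,0,0.02],[0.0057,0.0038,0.05],0.5],[[0,0,0.02],[0.0057,0.0038,0.1],0.5],[[0,0,0.02],[0.0057,0.0038,0.14],0.5],[[0,0,0.02],[0.0057,0.0038,0.158],0.5],[[0,0,0.02],[0.0057,0.0038,0.158],0.5],[[0,0,0.02],[0.0057,0.0038,0.158],0.5]]' 60
python3 -m pendant '[[[0,0,0],[0,0,0],0],[[0,0,0],[0,0,0],0],[[0,0,0],[0,0,0],0],[[0,0,0],[0,0,0],0],[[0,0,0],[0,0,0],0],[[0,0,0],[0,0,0],0]]' 60
python3 - <<'E'
from h import *
d=np.load("pics/w2.npz");pose=(d["pos"],d["rot"]);im=d["image"].astype(int)
br=(im[:,:,0]-im[:,:,2]>70)&(im[:,:,0]>120);br[:395]=0;br[445:]=0;br[:,:290]=0;br[:,360:]=0
v,u=np.nonzero(br);print("brass",u.min(),u.max(),v.min(),v.max())
for uv in((324,405),(324,415),(324,422)):print(uv,"stud?",ray(d,*uv,.075,pose))
from plant import r
st=r.get_state();print(np.round(st["contact_force"],2),np.round(st["moment"],2))
E
```

```text
clock: 15.6
tool_pos: [0.5132, 0.1319, 0.0425]
eef_rot: [0.997, 0.079, 0.0, 0.0]
contact_force: [-0.1, -0.2, -0.7]
opening: 0.5
clock: 16.2
tool_pos: [0.5127, 0.1323, 0.0432]
eef_rot: [0.997, 0.08, 0.0, -0.0]
contact_force: [-1.8, -0.2, 6.5]
opening: 0.236
brass 301 347 408 436
(324, 405) stud? [0.53223131 0.01342385 0.075     ]
(324, 415) stud? [0.53366716 0.00548213 0.075     ]
(324, 422) stud? [ 5.34683992e-01 -1.41990581e-04  7.50000000e-02]
[-1.78 -0.16  6.46] [-0.14  0.46 -0.03]
```

```bash
python3 -m pendant '[[[0,0,0],[0,-0.002,0],0],[[0,0,0],[0,-0.006,-0.0005],0],[[0,0,0],[0,-0.012,-0.0005],0],[[0,0,0],[0,-0.019,-0.0005],0],[[0,0,0],[0,-0.026,-0.0005],0],[[0,0,0],[0,-0.033,-0.0005],0],[[0,0,0],[0,-0.04,-0.0005],0],[[0,0,0],[0,-0.045,-0.0005],0],[[0,0,0],[0,-0.046,-0.0005],0],[[0,0,0],[0,-0.046,-0.0005],0]]'
python3 - <<'E'
from h import *
d=np.load("pics/w2.npz");pose=(d["pos"],d["rot"])
a=ray(d,324,407.5,.046,pose)[:2];h=.175;Rj=np.array([[np.cos(h),-np.sin(h)],[np.sin(h),np.cos(h)]]);print("nut corner jig",Rj.T@(a-[.538,-.043]))
from plant import r
st=r.get_state();p=np.array(st["tool_pos"]);R=Ro.from_quat(st["eef_rot"]).as_matrix();hd=np.arctan2(R[1,0],R[0,0]);print(p.round(4),hd,np.round(st["contact_force"],2),np.round(st["moment"],2))
print("TCP jig",Rj.T@(p[:2]-[.538,-.043]),"delta to lay",R.T@(np.array([.5093,.4024,.012])-p),"turn",-(-.26-hd))
shot("scene","sc7")
s=shot("side","s7")
E
```

```text
clock: 17.2
tool_pos: [0.5054, 0.1792, 0.0427]
eef_rot: [0.997, 0.08, 0.0, -0.001]
contact_force: [-1.7, 1.8, 1.0]
opening: 0.234
nut corner jig [0.00448357 0.03352043]
[0.5054 0.1792 0.0427] 0.1609657730164052 [-1.66  1.76  0.97] [ 0.25  0.4  -0.09]
TCP jig [0.0065292  0.22445314] delta to lay [ 0.03966749 -0.21966985  0.03108031] turn 0.4209657730164052
```

```bash
python3 -m pendant '[[[0,0,0],[-0.003,-0.001,0],0],[[0,0,0],[-0.003,-0.001,-0.02],0],[[0,0,0],[-0.003,-0.001,-0.05],0],[[0,0,0],[-0.003,-0.001,-0.08],0],[[0,0,0],[-0.003,-0.01,-0.08],0],[[0,0,0],[0,-0.05,-0.08],0],[[0,0,0.12],[0.012,-0.1,-0.08],0],[[0,0,0.24],[0.025,-0.15,-0.08],0],[[0,0,0.36],[0.035,-0.19,-0.08],0],[[0,0,0.421],[0.0397,-0.2197,-0.08],0]]'
python3 -m pendant '[[[0,0,0],[0,0,0],0],[[0,0,0],[0,0,0],0],[[0,0,0],[0,0,0.04],0],[[0,0,0],[0,0,0.08],0],[[0,0,0],[0,0,0.1],0],[[0,0,0],[0,0,0.108],0],[[0,0,0],[0,0,0.11],0],[[0,0,0],[0,0,0.11],0],[[0,0,0],[0,0,0.11],0]]'
```

```text
clock: 18.3
tool_pos: [0.5084, 0.4057, 0.121]
eef_rot: [0.991, -0.13, -0.0, -0.001]
contact_force: [0.2, 0.2, -2.2]
opening: 0.236
clock: 19.2
tool_pos: [0.5106, 0.3993, 0.0134]
eef_rot: [0.991, -0.131, 0.0, 0.0]
contact_force: [-0.7, -1.0, 1.4]
opening: 0.232
```

```bash
python3 -m pendant '[[[0,0,0],[0,0,0.0005],0],[[0,0,0],[0,0,0.0005],0.3],[[0,0,0],[0,0,0.0005],0.5],[[0,0,0],[0,0,0.0005],0.5],[[0,0,0],[0,0,0.0005],0.5],[[0,0,0],[0,0,-0.03],0.5],[[0,0,0],[0,0,-0.08],0.5],[[0,0,0],[0,0,-0.13],0.5],[[0,0,0],[0,0,-0.18],0.5],[[0,0,0],[0,0,-0.18],0.5]]'
python3 - <<'E'
from h import *
s=shot("side","s8");c=shot("scene","sc8");im=s["image"]
a=cv2.resize(im[150:450,230:400,::-1],None,fx=2,fy=2,interpolation=cv2.INTER_CUBIC)
b=cv2.resize(c["image"][200:310,200:430,::-1],(460,220),interpolation=cv2.INTER_CUBIC)
o=np.zeros((600,800,3),np.uint8);o[:,:340]=a;o[:220,340:]=b;
o[230:530,340:790]=cv2.resize(c["image"][245:295,325:400,::-1],(450,300),interpolation=cv2.INTER_CUBIC);cv2.imwrite("pics/crop9.png",o)
E
```

```text
clock: 20.2
tool_pos: [0.514, 0.4035, 0.2003]
eef_rot: [0.991, -0.13, 0.005, -0.005]
contact_force: [0.5, -0.4, 0.4]
opening: 0.504
```

View pics/crop9.png

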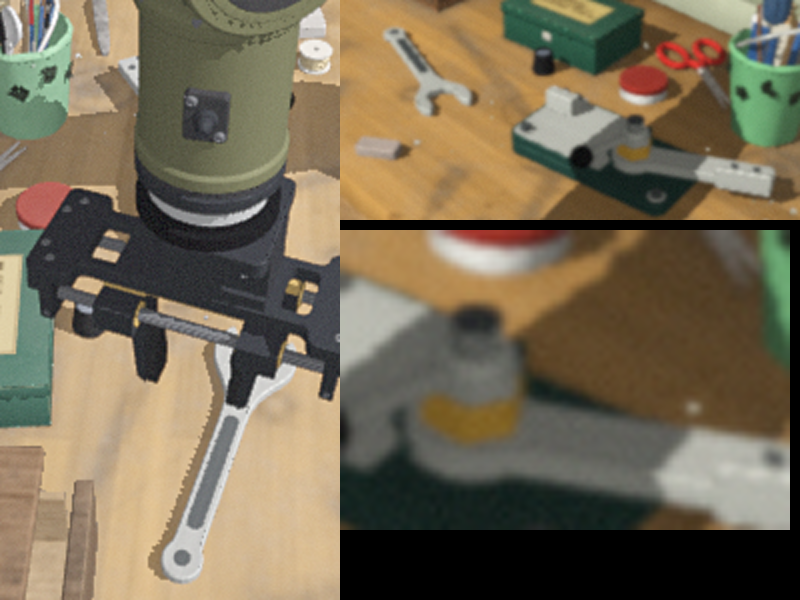

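```bash
python3 - <<'E'
from h import *
d=np.load("pics/sc8.npz");im=d["image"].astype(int)
m=(im.max(2)<50).astype(np.uint8)[268:290,308:335];v,u=np.nonzero(m);u=u.mean()+308;v=v.mean()+268
b=ray(d,u,v,.076)-[.538,-.043,0];a=np.degrees(np.arctan2(b[1],b[0]));print((u,v),b,np.hypot(*b[:2]),a,"total turn",np.radians((-98-a)%360 if 0 else (-108+10.03-a)%360))
o=np.load("pics/scene0.npz")["image"].astype(int)
for n,(u0,u1,v0,v1) in dict(tin=(335,368,228,255),loupe=(292,312,222,240),spool=(352,382,340,372),swing=(375,420,272,302)).items():
    q=np.abs(im-o)[v0:v1,u0:u1].max(2);print(n,(q>40).sum(),q.size)
E
```

```text
(np.float64(322.95566502463055), np.float64(282.6305418719212)) [-0.09819853 -0.01952325  0.076     ] 0.1001204674266155 -168.75541433511708 total turn 1.2354385425361858
tin 94 891
loupe 0 360
spool 34 960
swing 296 1350
```

```bash
python3 - <<'E'
from h import *
d=np.load("pics/sc8.npz");b=ray(d,320.5,278.5,.076)-[.538,-.043,0];print(b,np.hypot(*b[:2]),np.degrees(np.arctan2(b[1],b[0])))
o=np.load("pics/scene0.npz")["image"];n=d["image"]
for k,(u0,u1,v0,v1) in dict(swing=(398,420,274,302),tin=(335,368,228,255)).items():
    print(k,cv2.phaseCorrelate(*[cv2.cvtColor(i[v0:v1,u0:u1],cv2.COLOR_RGB2GRAY).astype(np.float32) for i in(o,n)]))
from plant import r
print(r.finish_job())
E
```

```text
[-0.09207254 -0.00570498  0.076     ] 0.09224911143784553 -176.45438334942602
swing ((-0.1915900931535628, 0.05421185128767014), 0.7554659379853143)
tin ((-0.08826921091307582, 0.3054419113747464), 0.8303021768974178)
the job is handed in; nothing more can be done
None
```

I locked the jig's pivot and handed the job in after about 20 s of the 64 s. It reported no verdict, and one check on how fully the spanner was seated disagreed.

**What I did:** I slid the spanner along the deck onto the lower nut until it stopped at about 18 N. I then released it and pushed the lever clockwise until it came up solid at about 14 N. Finally I drew the spanner off and laid it back close to where it started.

**Last checks:**
- **Jam nut:** the lever has turned about 1.37 rad in total. That fits the jam nut on its stop at 1.2 rad, with the lower nut turned about 0.17 rad, inside its 0.35 limit.
- **Spanner:** it lies flat on the bench with its jaw roughly 0.3 m from the stud.
- **Arm and bystanders:** the swing arm and tin shifted less than about 0.3 pixel in the scene image. The loupe looks unchanged and the spool nearly so.

**Checks that disagreed:**
- **How far on the spanner was:** the tool position and the later wrist view put the jaw about 5 mm short of fully on. The scene and side views showed it seated, and it would go no further. The limit is 7 mm, so this is the least certain step.
- **Nut corner:** a reading of it from the wrist view was about 13 mm off. I did not use it, because the gripper hid that part of the image.
- **Ball position:** my first automatic reading of the ball gave a total turn of 1.24 rad. I discarded it because its mask probably picked up part of the dark base. The 1.37 rad comes from a position I picked by eye.

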